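# Offer a door stile up to the jamb and hold the hinge ready for its pin

## Robot

A 6-joint arm with a two-finger parallel gripper is mounted at the origin on the work surface. World frame = base frame: x ahead of the robot, y to its left, z up, the work surface at z = 0. Lengths are in m, angles in degrees, forces in N, time in s.
With the tool pointing down it reaches from about 0.4 to 0.825 m from the base axis. Payload 7 kg.
Tool frame: the origin (TCP) lies midway between the tips of the shut fingers; the grasp point (between the pads) lies 19 mm behind it (robot.pinch_z is the distance from the TCP to the grasp point, in m); y points along the fingers, x is the direction in which the jaws open and shut, and the axes are right-handed (so a half turn about y gives the same grasp; the last joint's range is limited). The gripper opens to 88 mm and grips with 3 to 60 N. Pads are 19 mm wide; open, the fingers measure 130 mm over their backs; the gripper's body (78 mm by 193 mm) begins 47 mm behind the grasp point.
Start: joints at [-49.612, 20.546, 0.682, 0, -70.136, -16.507], TCP at [0.273, -0.617, 0.227] pointing down, gripper open.
Joint ranges: [-176.03, 176.03], [-82.01, 121.73], [-58.28, 71.71], [-173.87, 95.51], [-174.79, -0.11], [-173.66, 173.66]. Speed limits (degrees/s): [136.94, 136.94, 172.46, 180, 180, 180].

## Interface

Orientations are given as a 3x3 rotation matrix whose columns are the frame's x, y, z axes.
In Python, from plant import telemetry, imaging, close_job, robot gives the robot as it stands. The module is installed in compiled form; this text tells all that it offers.
- The arm moves only by the shell command python3 -m handwheel 'ROWS'. ROWS is JSON, a list of rows, each a list of 3 entries, a list of its own where there are three numbers: the shift along the tool's x, y, z in m, then the turn, a rotation vector about the tool's x, y, z in rad, then the closure in counts, from 0 (fully open) to 255 (shut). A call has 1 to 10 rows; each row is the pose to reach, as a shift and turn from the pose measured when the call began, along the tool's axes at that moment; what a row does not reach only later rows make up. A row lasts 1/10 s, in which the tool goes at most 50 mm and 8.59 degrees, less where a joint would pass 70% of its speed; a pose out of reach is approached as far as the arm can. A call with a gripper value outside its range is refused whole. The fingers move at their own pace and stop on an object; the grip force is fixed at half the most. Time passes only in rows, so rows that repeat a pose let the fingers close. It gives the time, the measured TCP pose, the force and the opening at its end, in the units of the state.
- telemetry.get_state(): the state, without advancing time (a new reading comes with each control period).
- imaging.read_camera(name): name is "scene" or "top" or "wrist"; returns the picture (480x640x3 uint8, red, green, blue); there is no depth.
- imaging.calibration(name): a dict with "K" (3x3 intrinsics, pixels), "distortion" ([k1, k2, p1, p2, k3] as OpenCV has them; the pictures are not rectified), "R" (3x3) and "t" (3): a world point X has camera coordinates R X + t; the wrist camera has in their place "mount" (4x4, takes a point from camera to tool coordinates, whose origin is the TCP and whose axes are the tool frame's). Camera axes: x right, y down, z forward; pixel columns grow to the right and rows downward; lengths in m; the calibration is good to about 2 mm. A picture is of the moment at which its call begins: read the wrist's pose just before it. calibration takes no time and is no camera call.
- close_job(): hands the job in, once; it reports no verdict.
Trained networks look in the newest picture that a camera, given by its name, has taken for a name from the list of things; names that differ only in an ending like _2 or _b are one class to them, and where a whole thing is asked for, a point or a joint stands for the part that bears it (a point fixed in the world has none). Each returns a list of dicts, best first, with "confidence" (0 to 1); they miss things now and then, are a little off and sometimes report something else, mostly with a low value. They report only what shows in the picture. A call takes as long as a camera call. They do not tell look-alikes from the thing itself.
- imaging.cut_out(camera, target): "pixels" (480x640 bool, what is visible of it) and "bbox" ([centre column, centre row, width, height] in pixels, round what is visible of it).
The state is a dict: "clock": time; "joint_pos": joint angles; "dq": joint speeds; "joint_torque": joint torques, N m; "ee_pos": TCP position; "tool_rot": TCP orientation; "wrist_force": force on the tool from outside, world axes, zero at the start; "moment": the same for the moment, N m; "width": opening from 0.0 (shut) to 1.0 (fully open).
Only numpy, scipy, OpenCV 4.12 (cv2) and the standard library are available. Lean on these libraries where they do the work, as an engineer would, in place of code of your own. Each camera call takes 0.05 s, during which the arm holds its last target.

## Task

Of the two loose pine stiles, pick up the one whose hinge leaf has a single knuckle and offer it up, level and leaf side up, to the jamb block screwed to the bench, so that its knuckle sits between the jamb leaf's two knuckles and the three holes line up for the pin. Keep it held there in the gripper, in mid-air and still, without forcing it against the jamb: the job finishes while you are holding it. Leave the other stile, the pin, the bowl and the jar where they are.

Things in the scene. Friction and masses are not known exactly. Their poses are not given: they have to be found in the camera images.
- jamb: Fixed pine block 80 mm (its x) by 90 mm (y) by 70 mm high; steel angle brackets on its y sides reach 67 mm from the middle, 30 mm up. A steel hinge leaf on top (plate 4 mm, top 74 mm above the bench) has two knuckles overhanging its -x side, towards the robot; free air below them. Origin: centre of the underside; z up; yaw varies.
- jamb_bore (a point): Middle of the jamb leaf's pin line, in the gap between its knuckles: 51 mm from the jamb's origin along its -x, 11 mm out from the wood, 74 mm above the bench. Axes as the jamb's; pin line along y. Knuckles: tubes 18 mm outside, 10 mm hole, spanning y = 12 to 26 mm and -26 to -12 mm, so the gap is 24 mm.
- stile: The stile to use: pine, 60 mm (its x) by 54 mm (y) by 32 mm high, lying on the bench, a steel hinge leaf on top (plate 4 mm thick, 50 mm wide) with ONE knuckle amid its +x end. Flat y sides, 54 mm apart, to grip. Origin: centre of the underside; z up; about 0.16 kg, balances about 10 mm from the origin towards the knuckle. When fitted its axes point as the jamb's do.
- leaf_bore (a point): Middle of the stile's knuckle on its pin line: 41 mm from the stile's origin along its +x (11 mm out from the wood), 36 mm above its underside. Axes as the stile's; pin line along y. Tube 18 mm outside, 10 mm hole, 20 mm long: 2 mm to spare each side in the jamb leaf's gap and 2 mm before it meets the jamb's wood.
- other_stile: The stile NOT to use: same wood, size and plate, but TWO knuckles (spanning y = 12 to 26 mm and -26 to -12 mm) overhang its +x end and cannot mesh with the jamb's. Origin: centre of the underside. Leave it alone.
- pin: Loose steel hinge pin lying on the bench to the right of the work, a 6 mm rod 76 mm long with one end bent over into a 25 mm L. Origin: under the middle of the rod. Leave it alone.
- bowl: Turned wooden bowl, 120 mm across, 50 mm high, beyond the work. Origin: centre of the underside. Leave it alone.
- jar: Closed amber glass screw jar with a steel cap, 64 mm across, 85 mm high, beyond the work. Origin: centre of the underside. Leave it alone.
Things that resemble listed ones, but are neither listed nor needed, are in the scene too. What is shaped like the stile but blue or yellow is not meant.

How it is judged (in metres and radians):
On the way:
1. the one-knuckle stile has been lifted off the bench in the gripper (height (world z) of stile above 0.02 m and contact force between stile and the fingers above 1 N), for 0.2 s.
At the end, for the whole second after the job is handed in: The stile is held in the fingers, level and parallel to the jamb within 0.07 rad (4 degrees), still, its knuckle hole within 2.5 mm of the jamb leaf's pin line (crosswise and in height) and centred within 3 mm along it, touching the jamb with less than 15 N; the other stile is where it was (x of leaf_bore in the frame of jamb_bore between -0.0025 and 0.0025 m and y of leaf_bore in the frame of jamb_bore between -0.003 and 0.003 m and z of leaf_bore in the frame of jamb_bore between -0.0025 and 0.0025 m and angle between the y axis of stile and the y axis of jamb, either way round below 0.07 rad and angle between stile's own z axis and vertical below 0.07 rad and contact force between stile and the fingers above 2 N and contact force between stile and jamb below 15 N and linear speed of stile below 0.02 m/s and distance of other_stile from where it was at the start of the episode below 0.03 m); the arm keeps its last pose, push and grip.
It fails at once if the other stile is disturbed (distance of other_stile from where it was at the start of the episode above 0.03 m or angle between other_stile's own z axis and vertical above 0.6 rad).
It fails at once if the pin is disturbed (distance of pin from where it was at the start of the episode above 0.03 m).
It fails at once if the bowl is disturbed (distance of bowl from where it was at the start of the episode above 0.03 m or angle between bowl's own z axis and vertical above 0.6 rad).
It fails at once if the jar is disturbed (distance of jar from where it was at the start of the episode above 0.03 m or angle between jar's own z axis and vertical above 0.6 rad).
It also fails if it takes over 38 s, if anything falls off the work surface, if the arm or the gripper's body presses on something with over 40 N, if the wrist force passes 120 N, or if a joint passes its speed limit or range.

## Working session

There is one attempt and no reset: what is moved stays moved. The work goes in short steps, Python scripts to look and compute and a shell command to move; the robot and the scene stay as the last step left them, time stands still between calls to the robot, and variables do not carry over. Pictures are saved under pics/ and viewed, and the job is handed in when it is done.

```bash
mkdir -p pics; python3 - <<'E'
from plant import telemetry, imaging, robot
import cv2,numpy as np
print(telemetry.get_state(), robot.pinch_z)
for n in ("scene","top"):
    im=imaging.read_camera(n); cv2.imwrite(f"pics/{n}0.png",im[:,:,::-1]); c=imaging.calibration(n)
    print(n,{k:np.round(v,4).tolist() for k,v in c.items()})
    for t in ("stile","other_stile","jamb"):
        for d in imaging.cut_out(n,t): print(n,t,d["confidence"],d["bbox"],d["pixels"].sum())
E
```

```text
{'clock': 0.0, 'joint_pos': array([-4.96105381e+01,  2.05915141e+01,  6.33039227e-01, -1.98466445e-02,
       -7.01353995e+01, -1.65077618e+01]), 'dq': array([ 0.00572432, -0.11192501, -0.10259046, -0.02677625,  0.03045652,
        0.02597492]), 'joint_torque': array([ 2.88853098e-04, -5.82727432e+01,  2.93063396e+01,  6.99750647e+00,
        7.05208411e-03, -1.69954874e-04]), 'ee_pos': array([ 0.27305566, -0.61676569,  0.22561708]), 'tool_rot': array([[-4.04741010e-01, -8.13516497e-04, -9.14430999e-01],
       [ 9.14429848e-01,  1.45899520e-03, -4.04741799e-01],
       [ 1.66341457e-03, -9.99998605e-01,  1.53388574e-04]]), 'wrist_force': array([-0.09311207, -0.45602278,  0.14896013]), 'moment': array([-0.02017134,  0.03938843, -0.02214024]), 'width': 0.9985713692293805} 0.0188
scene {'K': [[620.1855, 0.0, 312.1666], [0.0, 620.1855, 228.0692], [0.0, 0.0, 1.0]], 'distortion': [-0.0851, 0.0, 0.0, 0.0, 0.0], 'R': [[0.1066, 0.9942, 0.0133], [0.5795, -0.0513, -0.8133], [-0.808, 0.0944, -0.5816]], 't': [0.0218, -0.3038, 1.648]}
scene stile 0.88 [196.4, 211.3, 44.1, 34.6] 1096
scene stile 0.6 [236.1, 242.3, 40.1, 34.8] 1074
scene stile 0.58 [301.4, 226.8, 29.3, 43.3] 1051
scene other_stile 0.81 [372.2, 249.3, 38.9, 38.6] 1002
scene jamb 0.68 [476.8, 206.4, 70.0, 59.5] 2995
top {'K': [[503.6058, 0.0, 334.1224], [0.0, 503.6058, 234.2432], [0.0, 0.0, 1.0]], 'distortion': [-0.1255, 0.0, 0.0, 0.0, 0.0], 'R': [[0.0293, -0.9995, 0.0148], [-0.9856, -0.0314, -0.1663], [0.1667, -0.0097, -0.986]], 't': [-0.0898, 0.6395, 1.0283]}
top stile 0.75 [444.5, 317.2, 40.2, 31.2] 836
top stile 0.7 [349.7, 284.1, 23.2, 40.9] 769
top stile 0.56 [404.8, 266.9, 33.0, 37.3] 785
top other_stile 0.89 [293.9, 249.5, 41.5, 42.0] 882
top jamb 0.68 [189.4, 283.5, 58.6, 48.3] 2178
```

View images.

View pics/scene0.png

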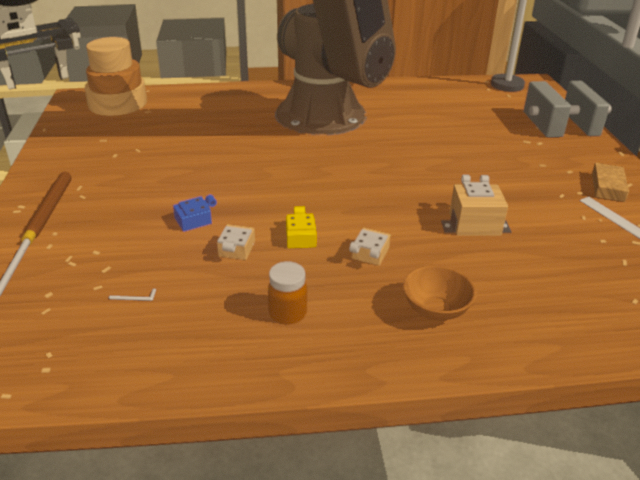

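View pics/top0.png

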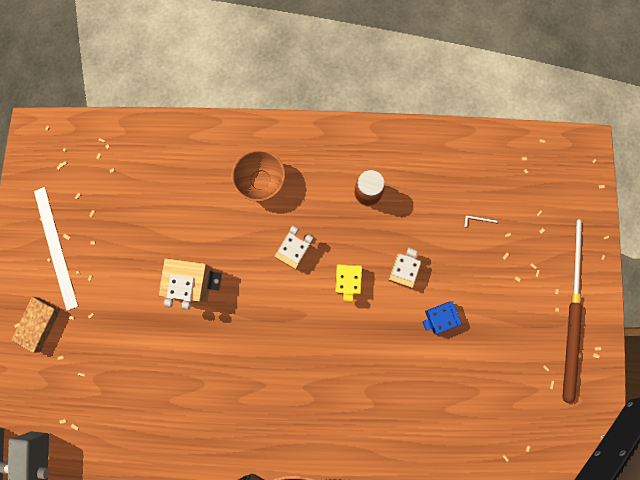

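```bash
python3 - <<'E'
import cv2
a=cv2.imread("pics/top0.png")[220:350,250:480]; cv2.imwrite("pics/top0c.png",cv2.resize(a,None,fx=3.4,fy=3.4,interpolation=2))
a=cv2.imread("pics/scene0.png")[170:290,160:420]; cv2.imwrite("pics/scene0c.png",cv2.resize(a,None,fx=3,fy=3,interpolation=2))
E
```

```text
(no output)
```

View pics/top0c.png

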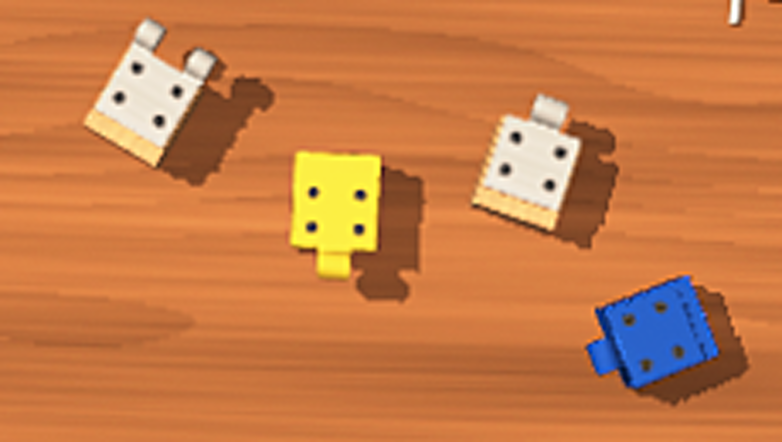

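View pics/scene0c.png

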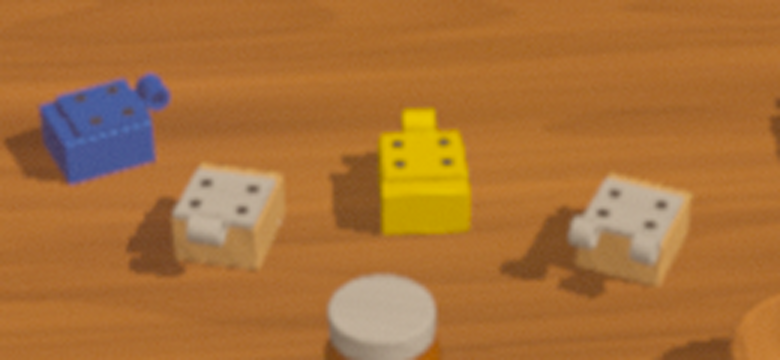

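```bash
cat > h.py <<'E'
from plant import telemetry, imaging, robot
import cv2,numpy as np
from scipy.optimize import minimize
from scipy.spatial.transform import Rotation as Ro
def box(x0,x1,y0,y1,z0,z1): return np.array([[x,y,z] for x in(x0,x1) for y in(y0,y1) for z in(z0,z1)],float)
def tube(cx,cz,y0,y1,r=.009):
    a=np.linspace(0,2*np.pi,24,endpoint=False)
    return np.array([[cx+r*np.cos(t),y,cz+r*np.sin(t)] for t in a for y in(y0,y1)])
STILE=[box(-.03,.03,-.027,.027,0,.032),box(-.02,.035,-.025,.025,.032,.036),tube(.041,.036,-.01,.01)]
STILE2=[box(-.03,.03,-.027,.027,0,.032),box(-.02,.03,-.025,.025,.032,.036),tube(.041,.036,.012,.026),tube(.041,.036,-.026,-.012)]
JAMB=[box(-.04,.04,-.045,.045,0,.07),tube(-.051,.074,.012,.026),tube(-.051,.074,-.026,-.012),box(-.05,-.04,.012,.026,.070,.074),box(-.05,-.04,-.026,-.012,.070,.074)]
def cam(name,st=None):
    c=imaging.calibration(name); K=np.array(c["K"]);D=np.array(c["distortion"],float)
    if name!="wrist": return K,D,np.array(c["R"]),np.array(c["t"])
    M=np.array(c["mount"]); T=np.eye(4); T[:3,:3]=st["tool_rot"]; T[:3,3]=st["ee_pos"]
    W=np.linalg.inv(T@M); return K,D,W[:3,:3],W[:3,3]
def proj(P,C):
    K,D,R,t=C; p,_=cv2.projectPoints(np.asarray(P,float).reshape(-1,1,3),cv2.Rodrigues(R)[0],np.asarray(t,float),K,D); return p[:,0]
def unproj(uv,z,C):
    K,D,R,t=C; n=cv2.undistortPoints(np.array([[uv]],float),K,D)[0,0]
    d=R.T@np.array([n[0],n[1],1]); o=-R.T@t; return o+d*(z-o[2])/d[2]
def pose(p,P,z=0):
    c,s=np.cos(p[2]),np.sin(p[2]); R=np.array([[c,-s,0],[s,c,0],[0,0,1]]); return P@R.T+[p[0],p[1],z]
S=4
def sil(p,model,C,crop,z=0):
    x0,y0,w,h=crop; m=np.zeros((h*S,w*S),np.uint8)
    for P in model:
        q=(proj(pose(p,P,z),C)-[x0,y0]+.5)*S-.5
        hu=cv2.convexHull(np.float32(q)); cv2.fillConvexPoly(m,np.int32(np.round(hu*16)),255,shift=4)
    return cv2.resize(m,(w,h),interpolation=cv2.INTER_AREA)/255.
def fit(p0,model,views,z=0):
    vs=[]
    for mask,C in views:
        r,c=np.where(mask); x0,y0=max(c.min()-12,0),max(r.min()-12,0); w=min(c.max()+12,639)-x0; h=min(r.max()+12,479)-y0
        vs.append((mask[y0:y0+h,x0:x0+w].astype(float),C,(x0,y0,w,h)))
    def f(p): return sum(np.abs(sil(p,model,C,cr,z)-m).sum()/m.sum() for m,C,cr in vs)
    best=None
    for dy in np.radians([-15,0,15]):
        q=np.array(p0)+[0,0,dy]
        r=minimize(f,q,method="Nelder-Mead",options=dict(initial_simplex=np.array([q,q+[.01,0,0],q+[0,.01,0],q+[0,0,.2]]),xatol=1e-4,fatol=1e-4))
        if best is None or r.fun<best.fun: best=r
    return best.x,best.fun
E
python3 - <<'E'
from h import *
C={n:cam(n) for n in("scene","top")}
for n in C: imaging.read_camera(n)
def pick(n,t,c):
    L=imaging.cut_out(n,t); return min(L,key=lambda d:np.hypot(d["bbox"][0]-c[0],d["bbox"][1]-c[1]))
for t,mod,cs,ct,y0 in (("stile",STILE,(236,242),(405,267),-.26),("other_stile",STILE2,(372,249),(294,250),-.5),("jamb",JAMB,(477,206),(189,283),0)):
    ds,dt=pick("scene",t,cs),pick("top",t,ct)
    q=unproj(dt["bbox"][:2],.02,C["top"]); print(t,q,unproj(ds["bbox"][:2],.02,C["scene"]))
    v={"scene":(ds["pixels"],C["scene"]),"top":(dt["pixels"],C["top"])}
    for k in (["top"],["scene"],["scene","top"]):
        p,f=fit([q[0],q[1],y0],mod,[v[i] for i in k]); print(k,p[:2].round(4),np.degrees(p[2]).round(1),round(f,3))
print(np.round(imaging.calibration("wrist")["mount"],4),imaging.calibration("wrist")["K"])
st=telemetry.get_state();print(st["clock"])
for n,uv in(("jar",(370,183)),("bowl",(258,176))): print(n,unproj(uv,.085 if n=="jar" else .05,C["top"]))
E
```

```text
stile [ 0.58105625 -0.22983107  0.02      ] [ 0.57440952 -0.22968214  0.02      ]
['top'] [ 0.5694 -0.2254] -18.8 0.09
['scene'] [ 0.5718 -0.2257] -14.9 0.072
['scene', 'top'] [ 0.5703 -0.2259] -17.2 0.18
other_stile [0.61352024 0.02239113 0.02      ] [0.61500305 0.01785497 0.02      ]
['top'] [0.6072 0.0207] -29.5 0.097
['scene'] [0.6072 0.0226] -29.8 0.043
['scene', 'top'] [0.6072 0.0218] -30.0 0.151
jamb [0.52985242 0.24292059 0.02      ] [0.49523108 0.26351855 0.02      ]
['top'] [0.5332 0.2476] -5.8 0.11
['scene'] [0.5339 0.2481] -6.5 0.1
['scene', 'top'] [0.5335 0.2479] -6.1 0.216
[[ 1.000e+00 -0.000e+00  3.000e-04 -1.000e-04]
 [-3.000e-04 -3.013e-01  9.535e-01 -1.580e-01]
 [ 1.000e-04 -9.535e-01 -3.013e-01  8.260e-02]
 [ 0.000e+00  0.000e+00  0.000e+00  1.000e+00]] [[404.20554952   0.         316.55085278]
 [  0.         404.20554952 241.31990056]
 [  0.           0.           1.        ]]
0.8
jar [ 0.74986468 -0.14305435  0.085     ]
bowl [0.76758617 0.1014747  0.05      ]
```

```bash
cat >> h.py <<'E'
def Rt(yaw):  # tool z = stile x dir, tool y down
    z=np.array([np.cos(yaw),np.sin(yaw),0]); y=np.array([0,0,-1.]); return np.stack([np.cross(y,z),y,z],1)
def delta(pos,R,st=None):
    st=st or telemetry.get_state(); T=st["tool_rot"]
    return (T.T@(np.array(pos)-st["ee_pos"])).round(4).tolist(), Ro.from_matrix(T.T@R).as_rotvec().round(4).tolist()
E
python3 - <<'E'
from h import *
print(delta([.575,-.228,.16],Rt(np.radians(-17))))
E
```

```text
([0.2337, 0.0666, -0.4335], [-0.0, -2.4281, -0.0])
```

```bash
python3 -m handwheel '[[[0.025,0,-0.04],[0,-0.14,0],0],[[0.05,0,-0.085],[0,-0.28,0],0],[[0.075,0,-0.13],[0,-0.42,0],0],[[0.1,0,-0.175],[0,-0.56,0],0],[[0.125,0,-0.22],[0,-0.7,0],0],[[0.15,0,-0.265],[0,-0.84,0],0],[[0.17,0,-0.31],[0,-0.98,0],0],[[0.195,0,-0.355],[0,-1.12,0],0],[[0.215,0,-0.395],[0,-1.26,0],0],[[0.234,0,-0.4335],[0,-1.4,0],0]]'; python3 - <<'E'
from h import *
print(telemetry.get_state()["joint_pos"].round(1),delta([.575,-.228,.16],Rt(np.radians(-17))))
E
```

```text
clock: 1.8
ee_pos: [0.5761, -0.2257, 0.227]
tool_rot: [[-0.968, 0.001, 0.25], [-0.25, -0.0, -0.968], [-0.001, -1.0, 0.0]]
wrist_force: [1.2, -1.4, 0.5]
width: 1.001
[ -3.3  15.3  -6.8   0.  -67.9  17.8] ([0.0017, 0.067, 0.002], [-0.0006, -1.0217, -0.0005])
```

```bash
python3 -m handwheel '[[[0,0.01,0],[0,-0.14,0],0],[[0,0.02,0],[0,-0.28,0],0],[[0,0.03,0],[0,-0.42,0],0],[[0,0.04,0],[0,-0.56,0],0],[[0,0.05,0],[0,-0.7,0],0],[[0,0.06,0],[0,-0.85,0],0],[[0.001,0.067,0.002],[0,-1.0,0],0],[[0.001,0.067,0.002],[0,-1.022,0],0],[[0.001,0.067,0.002],[0,-1.022,0],0]]'; python3 - <<'E'
from h import *
st=telemetry.get_state(); im=imaging.read_camera("wrist"); cv2.imwrite("pics/w1.png",im[:,:,::-1]); C=cam("wrist",st)
for d in imaging.cut_out("wrist","stile"):
    print(d["confidence"],d["bbox"])
    p,f=fit([.571,-.226,-.3],STILE,[(d["pixels"],C)]); print(p[:2].round(4),np.degrees(p[2]).round(2),round(f,3))
E
```

```text
clock: 2.7
ee_pos: [0.5758, -0.2279, 0.1602]
tool_rot: [[-0.295, 0.001, 0.955], [-0.955, -0.0, -0.295], [0.0, -1.0, 0.001]]
wrist_force: [-0.1, -0.4, -0.5]
width: 0.998
0.91 [315.5, 222.2, 73.3, 108.2]
[ 0.5701 -0.2258] -17.6 0.026
0.77 [453.0, 302.7, 103.6, 85.4]
[ 0.571 -0.226] -32.19 1.0
0.59 [177.7, 291.8, 101.9, 79.8]
[ 0.571 -0.226] -32.19 1.0
```

View pics/w1.png

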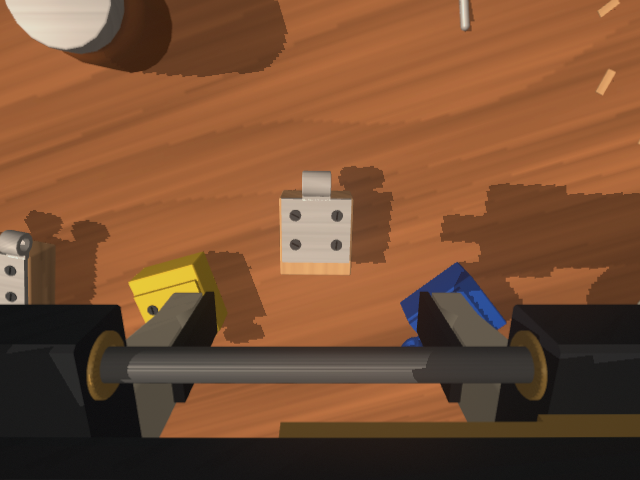

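```bash
python3 -m handwheel '[[[0,0.03,0],[0,0.006,0],0],[[0,0.06,0],[0,0.006,0],0],[[0,0.09,0],[0,0.006,0],0],[[0,0.115,0],[0,0.006,0],0],[[0,0.135,0],[0,0.006,0],0],[[0,0.148,0],[0,0.006,0],0],[[0,0.155,0],[0,0.006,0],0],[[0,0.155,0],[0,0.006,0],0],[[0,0.155,0],[0,0.006,0],0]]'
```

```text
clock: 3.7
ee_pos: [0.577, -0.2281, 0.0065]
tool_rot: [[-0.301, 0.003, 0.954], [-0.954, -0.001, -0.301], [-0.0, -1.0, 0.003]]
wrist_force: [-1.2, 0.3, -0.2]
width: 1.001
```

```bash
python3 -m handwheel '[[[0,0,0],[0,0,0],120],[[0,0,0],[0,0,0],150],[[0,0,0],[0,0,0],180],[[0,0,0],[0,0,0],220],[[0,0,0],[0,0,0],255],[[0,0,0],[0,0,0],255],[[0,0,0],[0,0,0],255]]'; python3 - <<'E'
from h import *
im=imaging.read_camera("wrist"); cv2.imwrite("pics/w2.png",im[:,:,::-1])
E
```

```text
clock: 4.4
ee_pos: [0.5771, -0.2281, 0.0066]
tool_rot: [[-0.301, 0.003, 0.954], [-0.954, -0.001, -0.301], [-0.0, -1.0, 0.003]]
wrist_force: [-0.5, 1.2, 2.6]
width: 0.61
```

View pics/w2.png

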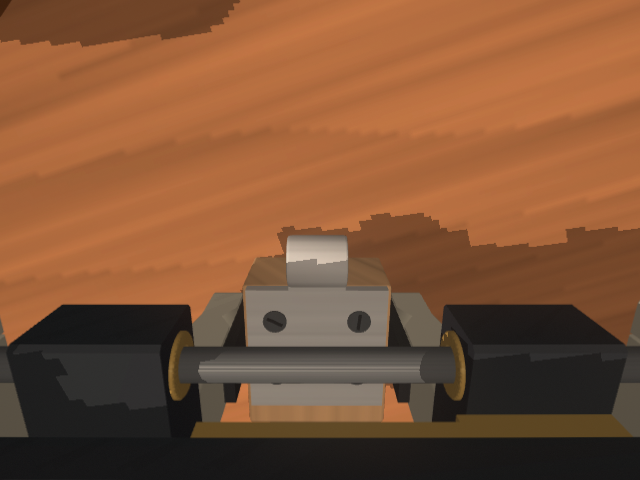

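```bash
python3 -m handwheel '[[[0,-0.01,0],[0,0,0],255],[[0,-0.03,0],[0,0,0],255],[[0,-0.06,0],[0,0,0],255],[[0,-0.09,0],[0,0,0],255],[[0,-0.115,0],[0,0,0],255],[[0,-0.13,0],[0,0,0],255],[[0,-0.13,0],[0,0,0],255]]'; python3 - <<'E'
from h import *
a=np.radians(-6.1)
bore=np.array([.5335,.2479])-.051*np.array([np.cos(a),np.sin(a)])
t=bore-(.041-.007+.045)*np.array([np.cos(a),np.sin(a)])
print(t,delta([*t,.12],Rt(a)))
E
```

```text
clock: 5.15
ee_pos: [0.578, -0.2283, 0.1397]
tool_rot: [[-0.301, 0.008, 0.954], [-0.954, -0.001, -0.301], [-0.001, -1.0, 0.008]]
wrist_force: [0.3, -0.5, -2.2]
width: 0.614
[0.40423607 0.26171433] ([-0.415, 0.0177, -0.3133], [-0.0078, -0.1991, -0.0002])
```

```bash
python3 -m handwheel '[[[-0.015,0,-0.01],[0,0,0],255],[[-0.045,0,-0.03],[0,-0.02,0],255],[[-0.08,0,-0.06],[0,-0.04,0],255],[[-0.115,0,-0.085],[0,-0.06,0],255],[[-0.15,0,-0.11],[0,-0.08,0],255],[[-0.185,0,-0.135],[0,-0.1,0],255],[[-0.22,0,-0.16],[0,-0.12,0],255],[[-0.25,0,-0.19],[0,-0.14,0],255],[[-0.285,0,-0.215],[0,-0.16,0],255],[[-0.315,0,-0.24],[-0.004,-0.18,0],255]]' && python3 - <<'E'
from h import *
a=np.radians(-6.1)
print(delta([.4042,.2617,.12],Rt(a)))
E
```

```text
clock: 6.15
ee_pos: [0.4419, 0.1458, 0.1373]
tool_rot: [[-0.124, 0.003, 0.992], [-0.992, -0.001, -0.124], [0.001, -1.0, 0.003]]
wrist_force: [-0.4, 0.7, -1.4]
width: 0.614
([-0.1103, 0.017, -0.0518], [-0.0028, -0.0177, 0.0009])
```

```bash
python3 -m handwheel '[[[-0.03,0.004,-0.015],[-0.003,-0.018,0],255],[[-0.06,0.01,-0.03],[-0.003,-0.018,0],255],[[-0.085,0.014,-0.041],[-0.003,-0.018,0],255],[[-0.102,0.017,-0.048],[-0.003,-0.018,0],255],[[-0.11,0.017,-0.052],[-0.003,-0.018,0],255],[[-0.11,0.017,-0.052],[-0.003,-0.018,0],255],[[-0.11,0.017,-0.052],[-0.003,-0.018,0],255]]' && python3 - <<'E'
from h import *
st=telemetry.get_state(); im=imaging.read_camera("wrist"); cv2.imwrite("pics/w3.png",im[:,:,::-1]); C=cam("wrist",st)
print(st["ee_pos"],st["tool_rot"])
for t in("jamb","stile"):
  for d in imaging.cut_out("wrist",t):
    print(t,d["confidence"],d["bbox"])
    np.save(f"m_{t}.npy",d["pixels"]); break
E
```

```text
clock: 6.85
ee_pos: [0.4035, 0.2607, 0.1197]
tool_rot: [[-0.106, -0.001, 0.994], [-0.994, -0.002, -0.106], [0.002, -1.0, -0.001]]
wrist_force: [-0.5, 0.9, -2.6]
width: 0.612
[0.40352457 0.26072436 0.11966608] [[-1.05755603e-01 -1.04331996e-03  9.94391605e-01]
 [-9.94390602e-01 -1.65511070e-03 -1.05757232e-01]
 [ 1.75616681e-03 -9.99998086e-01 -8.62430333e-04]]
jamb 0.97 [315.1, 71.3, 220.8, 142.7]
stile 0.89 [315.9, 328.5, 147.4, 190.7]
```

View pics/w3.png

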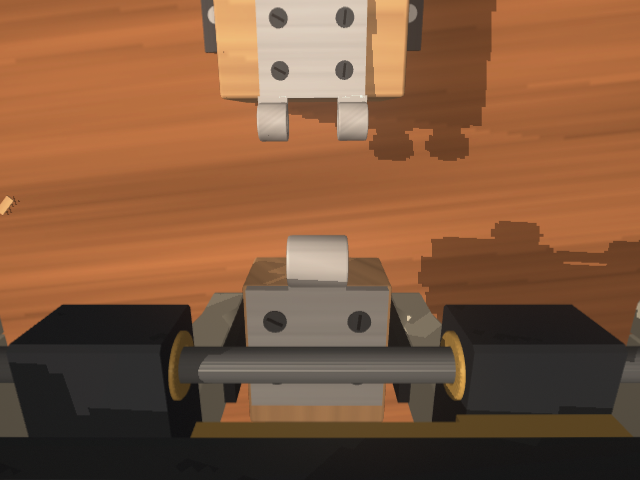

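```bash
cat >> h.py <<'E'
def fit_gen(p0,f3,mask,C,rows,cols,steps,excl=None):
    """p -> f3(p) list of point sets in world; compare silhouettes in the row/col window"""
    x0,x1=cols;y0,y1=rows;w,h=x1-x0,y1-y0; m=mask[y0:y1,x0:x1].astype(float)
    def f(p):
        s=np.zeros((h*S,w*S),np.uint8)
        for P in f3(p):
            q=(proj(P,C)-[x0,y0]+.5)*S-.5
            cv2.fillConvexPoly(s,np.int32(np.round(cv2.convexHull(np.float32(q))*16)),255,shift=4)
        return np.abs(cv2.resize(s,(w,h),interpolation=cv2.INTER_AREA)/255.-m).sum()/m.sum()
    p0=np.array(p0,float); r=None
    for k in range(3):
        sx=np.vstack([p0]+[p0+np.eye(len(p0))[i]*steps[i]*(1 if k%2==0 else -.7) for i in range(len(p0))])
        r=minimize(f,p0,method="Nelder-Mead",options=dict(initial_simplex=sx,xatol=5e-5,fatol=1e-5,maxiter=600)); p0=r.x
    return r.x,r.fun
def overlay(im,sets,C,fn,col=(0,255,0)):
    im=im.copy()
    for P in sets: cv2.polylines(im,[np.int32(np.round(cv2.convexHull(np.float32(proj(P,C)))*16))],True,col,1,cv2.LINE_AA,4)
    cv2.imwrite(fn,im)
E
cat > meas.py <<'E'
import sys
from h import *
def run(im,mj,ms,st,C,tag,jrows=(62,165),srows=(215,298)):
    pj,fj=fit_gen([.5335,.2479,np.radians(-6.1)],lambda p:[pose(p,P) for P in JAMB],mj,C,jrows,(190,440),[.004,.004,.05])
    print("jamb",pj[:2].round(4),np.degrees(pj[2]).round(2),round(fj,3))
    T=st["tool_rot"];R0=Rt(0)  # stile axes in tool: x->tool z, z->-tool y, y->-tool x
    def sm(p):  # p: tool x offset, tool z offset, yaw rel, height of underside rel TCP
        A=np.stack([[0,0,1.],[-1.,0,0],[0,-1.,0]],1)
        return [ (pose([p[1],-p[0],p[2]],P,p[3] if len(p)>3 else -.0066)@A.T)@T.T+st["ee_pos"] for P in STILE]
    ps,fs=fit_gen([0,-.007,0],sm,ms,C,srows,(225,410),[.002,.003,.03])
    print("stile in tool",ps.round(4),round(fs,3))
    ps4,fs4=fit_gen([*ps,-.0066],sm,ms,C,srows,(225,410),[.002,.003,.03,.003])
    print("stile4 in tool",ps4.round(4),round(fs4,3))
    # stile origin and bore in world using ps
    A=np.stack([[0,0,1.],[-1.,0,0],[0,-1.,0]],1)
    for p,h in((ps,-.0066),(ps4,ps4[3])):
        W=lambda X:(pose([p[1],-p[0],p[2]],np.array([X]),h)@A.T)@T.T+st["ee_pos"]
        b=W([.041,0,.036])[0]; xd=W([1.,0,0])[0]-W([0,0,0])[0]; ys=np.arctan2(xd[1],xd[0])
        jb=pose(pj,np.array([[-.051,0,.074]]))[0]
        c,s=np.cos(pj[2]),np.sin(pj[2]); d=b-jb; dj=np.array([c*d[0]+s*d[1],-s*d[0]+c*d[1],d[2]])
        print("leaf in jamb frame mm",(dj*1e3).round(2),"yaw err deg",np.degrees(ys-pj[2]).round(2),"tilt",xd[2].round(4))
        tgt=st["ee_pos"]-d
        print("   tool shift to fit (no yaw)",(T.T@(-d)).round(4))
    bgr=im[:,:,::-1].copy()
    overlay(bgr,[pose(pj,P) for P in JAMB],C,f"pics/{tag}.png"); b2=cv2.imread(f"pics/{tag}.png")
    overlay(b2,sm(ps),C,f"pics/{tag}.png",(255,0,255))
    return pj,ps
E
python3 - <<'E'
from meas import *
st=dict(ee_pos=np.array([0.40352457,0.26072436,0.11966608]),tool_rot=np.array([[-1.05755603e-01,-1.04331996e-03,9.94391605e-01],[-9.94390602e-01,-1.65511070e-03,-1.05757232e-01],[1.75616681e-03,-9.99998086e-01,-8.62430333e-04]]))
im=cv2.imread("pics/w3.png")[:,:,::-1]
run(im,np.load("m_jamb.npy"),np.load("m_stile.npy"),st,cam("wrist",st),"o3")
E
```

```text
jamb [0.5321 0.2493] -5.3 0.035
stile in tool [ 0.0001 -0.0078 -0.0112] 0.031
stile4 in tool [ 0.0006 -0.0087  0.001  -0.0099] 0.019
leaf in jamb frame mm [-44.83  -1.47  75.04] yaw err deg -1.41 tilt -0.0008
   tool shift to fit (no yaw) [-0.0022  0.075   0.0449]
leaf in jamb frame mm [-45.77  -1.52  71.74] yaw err deg -0.71 tilt -0.0009
   tool shift to fit (no yaw) [-0.0023  0.0717  0.0458]
```

View pics/o3.png

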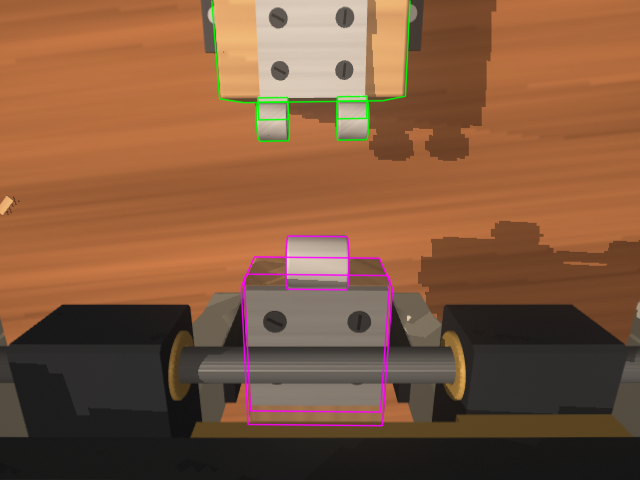

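```bash
python3 -m handwheel '[[[-0.001,0.015,0.004],[0,-0.005,0],255],[[-0.002,0.035,0.01],[0,-0.01,0],255],[[-0.002,0.055,0.015],[0,-0.01,0],255],[[-0.002,0.068,0.019],[0,-0.01,0],255],[[-0.002,0.075,0.02],[0,-0.01,0],255],[[-0.002,0.075,0.02],[0,-0.01,0],255],[[-0.002,0.075,0.02],[0,-0.01,0],255],[[-0.002,0.075,0.02],[0,-0.01,0],255]]' && cat > look.py <<'E'
import sys
from meas import *
tag=sys.argv[1]
st=telemetry.get_state(); im=imaging.read_camera("wrist"); cv2.imwrite(f"pics/w{tag}.png",im[:,:,::-1]); C=cam("wrist",st)
print(st["ee_pos"].round(4),st["tool_rot"].round(4).tolist(),st["wrist_force"].round(1))
mj=imaging.cut_out("wrist","jamb")[0]; ms=imaging.cut_out("wrist","stile")[0]; print(mj["bbox"],ms["bbox"])
b=mj["bbox"]; 
np.savez(f"m{tag}.npz",j=mj["pixels"],s=ms["pixels"],p=st["ee_pos"],R=st["tool_rot"])
run(im,mj["pixels"],ms["pixels"],st,C,"o"+tag,(int(sys.argv[2]),int(sys.argv[3])),(int(sys.argv[4]),298))
E
python3 look.py 4 60 226 230
```

```text
clock: 7.8
ee_pos: [0.4244, 0.2607, 0.0459]
tool_rot: [[-0.097, 0.0, 0.995], [-0.995, 0.0, -0.097], [-0.0, -1.0, 0.0]]
wrist_force: [-0.3, -0.6, -1.5]
width: 0.615
[0.4244 0.2607 0.0459] [[-0.097, 0.0005, 0.9953], [-0.9953, 0.0002, -0.097], [-0.0003, -1.0, 0.0005]] [-0.3 -0.6 -1.5]
[317.4, 109.2, 303.1, 218.5] [315.9, 328.9, 149.6, 188.8]
jamb [0.5319 0.2491] -5.56 0.013
stile in tool [ 0.0001 -0.0078 -0.0103] 0.034
stile4 in tool [ 0.0006 -0.0087  0.0013 -0.0099] 0.022
leaf in jamb frame mm [-23.93   0.58   1.28] yaw err deg -0.6 tilt 0.0005
   tool shift to fit (no yaw) [0.0006 0.0013 0.0239]
leaf in jamb frame mm [-24.81   0.53  -1.98] yaw err deg 0.06 tilt 0.0005
   tool shift to fit (no yaw) [ 0.0005 -0.002   0.0248]
```

View pics/o4.png

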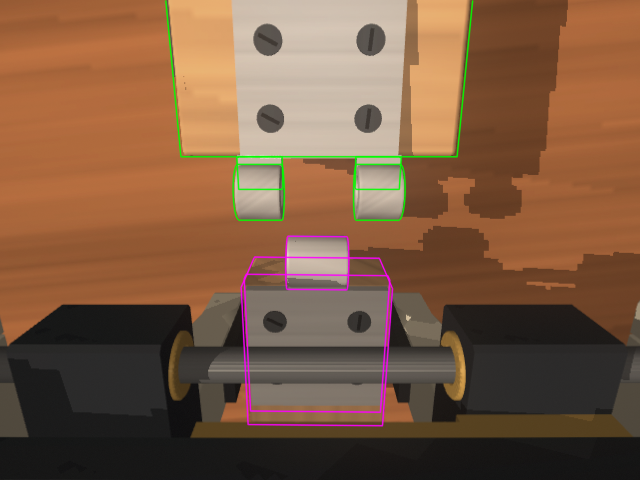

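```bash
python3 - <<'E'
from h import *
for tag in ("3","4"):
    if tag=="4":
        d=np.load("m4.npz"); mj=d["j"]; st=dict(ee_pos=d["p"],tool_rot=d["R"]); rows=(0,226); cols=(140,500)
    else:
        mj=np.load("m_jamb.npy"); st=dict(ee_pos=np.array([0.40352457,0.26072436,0.11966608]),tool_rot=np.array([[-1.05755603e-01,-1.04331996e-03,9.94391605e-01],[-9.94390602e-01,-1.65511070e-03,-1.05757232e-01],[1.75616681e-03,-9.99998086e-01,-8.62430333e-04]])); rows=(62,165);cols=(190,440)
    C=cam("wrist",st)
    p,f=fit_gen([.532,.249,np.radians(-5.5),0],lambda p:[pose(p,P,p[3]) for P in JAMB],mj,C,rows,cols,[.003,.003,.03,.004]); print(tag,p.round(4),np.degrees(p[2]).round(2),round(f,4))
# stile before grasp, free height: none saved mask; use on-bench w2? same px as held
E
python3 - <<'E'
import cv2
a=cv2.imread("pics/w4.png")[225:300,235:400]; cv2.imwrite("pics/z4.png",cv2.resize(a,None,fx=4.8,fy=4.8,interpolation=2))
E
```

```text
3 [ 0.5321  0.2495 -0.0913 -0.0035] -5.23 0.0248
4 [ 0.5316  0.2493 -0.0949 -0.0016] -5.43 0.012
```

View pics/z4.png

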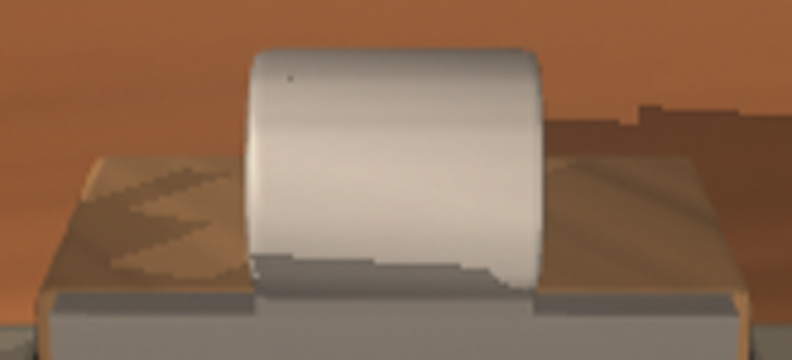

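```bash
python3 -m handwheel '[[[0.0007,0.001,0.002],[0,-0.005,0],255],[[0.0007,0.001,0.005],[0,-0.005,0],255],[[0.0007,0.001,0.008],[0,-0.005,0],255],[[0.0007,0.001,0.011],[0,-0.005,0],255],[[0.0007,0.001,0.014],[0,-0.005,0],255],[[0.0007,0.001,0.017],[0,-0.005,0],255],[[0.0007,0.001,0.018],[0,-0.005,0],255],[[0.0007,0.001,0.018],[0,-0.005,0],255]]' && python3 look.py 5 60 232 236
```

```text
clock: 8.75
ee_pos: [0.4423, 0.2582, 0.0446]
tool_rot: [[-0.092, 0.0, 0.996], [-0.996, 0.0, -0.092], [-0.0, -1.0, 0.0]]
wrist_force: [-0.2, 1.0, -1.0]
width: 0.615
[0.4423 0.2582 0.0446] [[-0.0922, 0.0003, 0.9957], [-0.9957, 0.0001, -0.0922], [-0.0001, -1.0, 0.0003]] [-0.2  1.  -1. ]
[319.5, 137.1, 303.7, 274.1] [316.4, 328.8, 146.9, 188.3]
jamb [0.5322 0.2489] -5.73 0.01
stile in tool [ 0.0003 -0.0092 -0.0051] 0.187
stile4 in tool [ 0.     -0.0093 -0.0137 -0.0098] 0.179
leaf in jamb frame mm [-7.52  0.03  0.03] yaw err deg 0.15 tilt 0.0003
   tool shift to fit (no yaw) [0.0001 0.     0.0075]
leaf in jamb frame mm [-7.64 -0.07 -3.17] yaw err deg -0.35 tilt 0.0003
   tool shift to fit (no yaw) [-0.     -0.0032  0.0076]
```

View pics/o5.png

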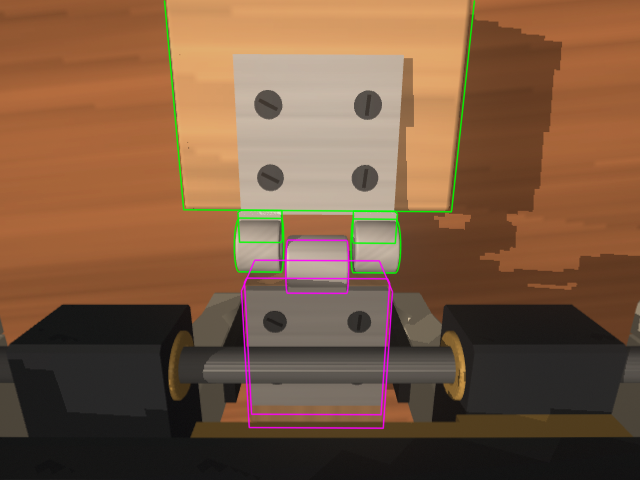

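```bash
python3 -m handwheel '[[[0,0,0.0015],[0,0,0],255],[[0,0,0.003],[0,0,0],255],[[0,0,0.0045],[0,0,0],255],[[0,0,0.006],[0,0,0],255],[[0,0,0.0062],[0,0,0],255],[[0,0,0.0062],[0,0,0],255],[[0,0,0.0062],[0,0,0],255]]' && python3 look.py 6 60 250 240; python3 - <<'E'
import cv2
a=cv2.imread("pics/w6.png")[215:310,210:430]; cv2.imwrite("pics/z6.png",cv2.resize(a,None,fx=3.6,fy=3.6,interpolation=2))
E
```

```text
clock: 9.6
ee_pos: [0.4482, 0.2576, 0.0446]
tool_rot: [[-0.092, 0.0, 0.996], [-0.996, 0.0, -0.092], [-0.0, -1.0, 0.0]]
wrist_force: [-0.7, -0.1, -1.1]
width: 0.616
[0.4482 0.2576 0.0446] [[-0.092, 0.0002, 0.9958], [-0.9958, 0.0, -0.092], [-0.0, -1.0, 0.0002]] [-0.7 -0.1 -1.1]
[319.6, 144.1, 307.1, 288.1] [316.6, 328.6, 148.1, 194.6]
jamb [0.5322 0.2489] -5.71 0.009
stile in tool [ 0.0006 -0.0116 -0.    ] 0.465
stile4 in tool [ 0.0005 -0.0117 -0.0024 -0.0126] 0.458
leaf in jamb frame mm [-3.99 -0.09  0.05] yaw err deg 0.43 tilt 0.0002
   tool shift to fit (no yaw) [-0.0001  0.0001  0.004 ]
leaf in jamb frame mm [-4.09 -0.16 -5.98] yaw err deg 0.29 tilt 0.0002
   tool shift to fit (no yaw) [-0.0001 -0.006   0.0041]
```

View pics/z6.png

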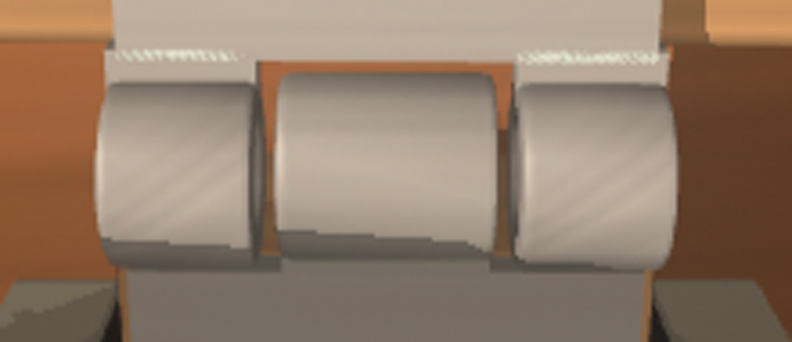

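View pics/o6.png

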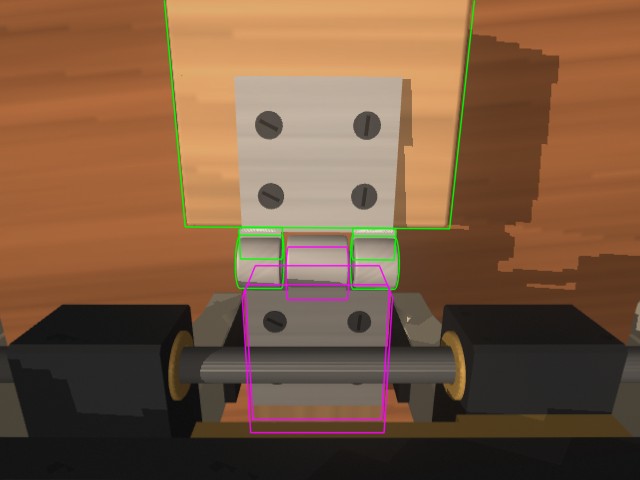

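```bash
python3 - <<'E'
import cv2,numpy as np
g=lambda n:cv2.GaussianBlur(cv2.imread(f"pics/{n}.png",0),(0,0),.7)
a=g("w2")
for n in("w3","w4","w5","w6"):
    b=g(n)
    # screws + plate edges rows 280..345 cols 235..400
    for (y0,y1,x0,x1) in((283,346,238,398),):
        T=a[y0:y1,x0:x1]; W=np.float32([[1,0,x0],[0,1,y0]])
        cc,W=cv2.findTransformECC(T,b,W,cv2.MOTION_AFFINE,(3,200,1e-7),None,3)
        c=np.array([(x1-x0)/2,(y1-y0)/2]); print(n,round(cc,4),"scale",np.round([np.linalg.norm(W[:,0]),np.linalg.norm(W[:,1])],4),"shift",(W[:,:2]@c+W[:,2]-c-[x0,y0]).round(2))
# top-row edge of knuckle subpixel & width profile
for n in("w2","w3","w4","w5","w6"):
    im=cv2.imread(f"pics/{n}.png").astype(float)
    s=im[:,:,0] # blue channel separates orange bg
    col=s[222:262,305:330].mean(1); gr=np.diff(col); k=gr.argmax(); 
    row=s[250:258,270:365].mean(0); gg=np.diff(row); print(n,"top edge",222+k,gr[k-1:k+2].round(1),"left",[(270+i,round(gg[i])) for i in np.argsort(-abs(gg))[:6]])
E
```

```text
w3 0.9924 scale [0.9998 0.9884] shift [ 0.19 -0.02]
w4 0.9976 scale [1.     0.9877] shift [0.19 0.01]
w5 0.9979 scale [1.     0.9908] shift [ 0.17 -0.04]
w6 0.9729 scale [1.0009 0.9409] shift [0.2  0.57]
w2 top edge 234 [ 5.5 23.8 16.1] left [(np.int64(285), 99), (np.int64(347), -72), (np.int64(286), 37), (np.int64(346), -20), (np.int64(348), -12), (np.int64(345), -9)]
w3 top edge 234 [ 3.6 16.8 13.7] left [(np.int64(286), 69), (np.int64(347), -69), (np.int64(285), 54), (np.int64(346), -10), (np.int64(288), -10), (np.int64(287), -7)]
w4 top edge 234 [ 4.7 20.7 15.4] left [(np.int64(347), -76), (np.int64(286), 66), (np.int64(285), 66), (np.int64(348), -18), (np.int64(346), -11), (np.int64(288), -10)]
w5 top edge 234 [ 2.8 14.  12.8] left [(np.int64(286), 76), (np.int64(347), -69), (np.int64(285), 46), (np.int64(278), -40), (np.int64(277), -36), (np.int64(354), 32)]
w6 top edge 234 [ 2.5 13.4 12.2] left [(np.int64(347), -67), (np.int64(286), 59), (np.int64(285), 56), (np.int64(278), -44), (np.int64(353), 29), (np.int64(354), 21)]
```

```bash
python3 -m handwheel '[[[0,0,-0.0007],[0,0,0],255],[[0,0,-0.0007],[0,0,0],255],[[0,0,-0.0007],[0,0,0],255],[[0,0,-0.0007],[0,0,0],255],[[0,0,-0.0007],[0,0,0],255],[[0,0,-0.0007],[0,0,0],255]]'; python3 - <<'E'
from h import *
for n in("wrist","scene","top"): cv2.imwrite(f"pics/f{n}.png",imaging.read_camera(n)[:,:,::-1])
a=cv2.imread("pics/fwrist.png")[215:310,210:430]; cv2.imwrite("pics/z7.png",cv2.resize(a,None,fx=3.6,fy=3.6,interpolation=2))
a=cv2.imread("pics/fscene.png")[130:290,330:550]; cv2.imwrite("pics/z8.png",cv2.resize(a,None,fx=3.6,fy=3.6,interpolation=2))
s=telemetry.get_state(); print(s["clock"],s["ee_pos"].round(5),s["wrist_force"].round(1),s["moment"].round(2),s["width"])
E
```

```text
clock: 10.35
ee_pos: [0.4475, 0.2577, 0.0446]
tool_rot: [[-0.092, 0.0, 0.996], [-0.996, 0.0, -0.092], [-0.0, -1.0, 0.0]]
wrist_force: [-0.0, -0.3, -1.2]
width: 0.612
10.5 [0.44747 0.25768 0.04466] [ 0.3  0.2 -2.1] [-0.06  0.15 -0.07] 0.6115406685042662
```

View pics/z7.png

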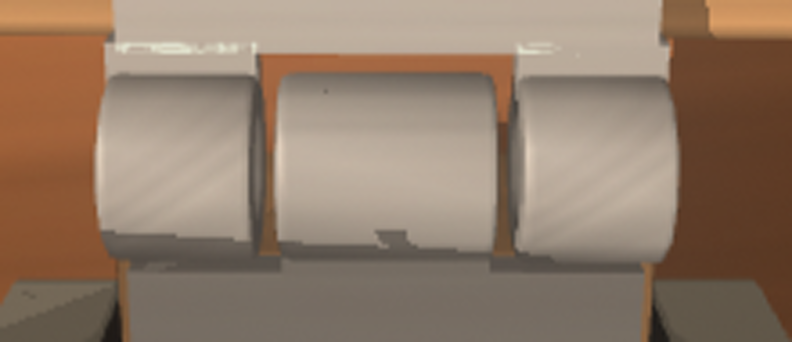

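View pics/z8.png

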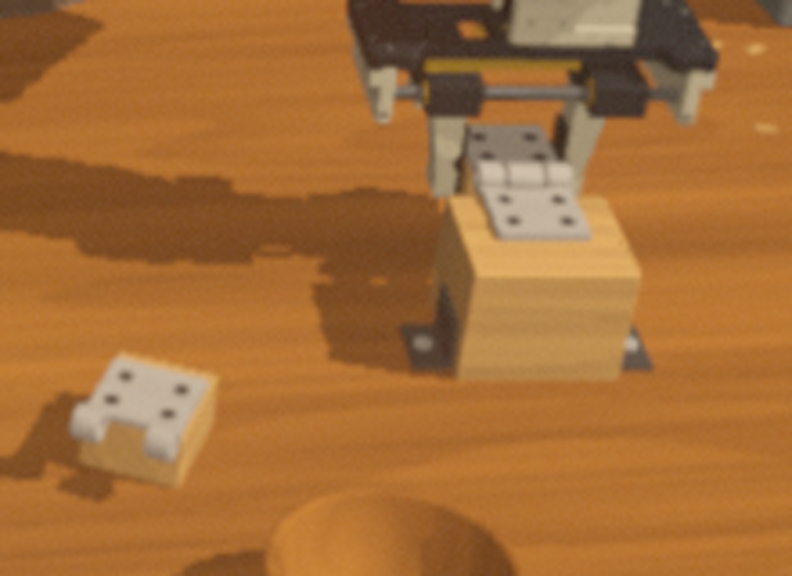

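The knuckle rows line up in both views: z7 shows them at rows 72 to 262, with even gaps. There is no contact force.

```bash
python3 -c "
from plant import close_job
print(close_job())"
```

```text
the job is handed in; nothing more can be done
None
```

I gripped the one-knuckle pine stile by its y sides, lifted it, and brought it in level to the jamb. I handed the job in at about 10.5 s with the stile still held there. The hand-in gave no verdict.

**Alignment (wrist and scene pictures):**
- The stile's knuckle sits between the jamb's two, with nearly equal gaps of about 4 pixels (roughly 1 mm) each side. The three knuckles line up in both pictures.
- I reckon the crosswise error at under 1 mm, and the error along the pin at under about 0.5 mm.
- The yaw error is about 0.5° or less.

**Height:** The arm's own readings put the stile's hole at 74 mm, level with the jamb's. The wrist pictures show no slip in the gripper between grasp and the end.

**Contact and grip:** The wrist force was only about 2 N, roughly the stile's weight, so I saw no sign of contact with the jamb. The opening reads 54 mm, which matches the stile.

**Disagreements:**
- When I let the camera fit choose the height, it put the stile about 3 mm lower. The same kind of fit put the fixed jamb 1.6 to 3.5 mm low, so I took this for camera calibration error and used the arm's height.
- The automatic fit of the stile failed once the knuckles meshed. I set the last crosswise shift by comparing the knuckle edges in the picture, and backed off 0.7 mm.

The moves kept clear of the other stile, pin, bowl and jar. I saw the other stile still in place at the end, but did not measure any of the four again.

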